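Refit a gas hob's knob on its D-stem and hold it pressed

ROBOT

A 6-joint arm with a two-finger parallel gripper is mounted at the origin on the work surface. World frame = base frame: x ahead of the robot, y to its left, z up, the work surface at z = 0. Lengths are in m, angles in rad, forces in N, time in s.
With the tool pointing down it reaches from about 0.225 to 0.875 m from the base axis. Payload 3.4 kg.
Tool frame: the origin (TCP) lies at the very end of the fingers, on their centre line; the grasp point (between the pads) lies 19 mm behind it; z points along the fingers, y is the direction in which the jaws open and shut (so a half turn about z gives the same grasp; the last joint's range is limited). The gripper opens to 85 mm and grips with 20 to 120 N. Pads are 22 mm wide; open, the fingers measure 114 mm over their backs; the gripper's body (76 mm by 85 mm) begins 54 mm behind the grasp point. The pads swing forward as they close: fully open they stand 13 mm farther back than shut.
Start: joints at [-0.121, 0.276, 1.505, -0, 1.361, -0.121], TCP at [0.575, -0, 0.231] pointing down, gripper open.
Joint ranges: [-2.89, 2.89], [-0.75, 2.08], [0.22, 2.7], [-1.18, 4.32], [0.11, 2.71], [-2.7, 2.7]. Speed limits (rad/s): [2.57, 2.57, 3.14, 3.14, 3.14, 3.14].

INTERFACE

Orientations are given as a unit quaternion [w, x, y, z].
In Python, from rig import get_state, get_image, camera_model, sign_off gives the robot as it stands. The module is installed in compiled form; this text tells all that it offers.
- The arm moves only by the tool drive_tool, never from a script. Its argument "motion" is text: rows parted by semicolons, each of 7 numbers parted by spaces: the turn, a rotation vector about the tool's x, y, z in degrees, then the shift along the tool's x, y, z in m, then the opening in per cent of the stroke, from 0 (shut) to 100 (fully open). In form: wx wy wz tx ty tz hand; .... A call has 1 to 12 rows; each row shifts and turns the pose as measured when the row begins, along the tool's axes as they then stand; what a row does not reach is not made up. A row lasts 1/8 s, in which the tool goes at most 62.5 mm and 10.7 degrees, less where a joint would pass 70% of its speed; a pose out of reach is approached as far as the arm can. A call is refused whole if a number of a shift passes 0.0625 or a number of a turn 10.7, either way. A call with a gripper value outside its range is refused whole. The fingers move at their own pace and stop on an object; "newtons" is the grip in N (left out, the last holds). Time passes only in rows, so rows that do not move let the fingers close. It gives the time, the measured TCP pose, the force and the opening at its end, in the units of the state.
- get_state(): the state, without advancing time (a new reading comes with each control period).
- get_image(name): name is "scene" or "side" or "wrist"; returns (picture, depth): 384x512x3 uint8, red, green, blue; 384x512 float32, m along the optical axis (not along the pixel's ray), 0 where there is no reading.
- camera_model(name): a dict with "camera_matrix" (3x3 intrinsics, pixels), "D" ([k1, k2, p1, p2, k3] as OpenCV has them; the pictures are not rectified), "cam_to_world" (4x4, takes a point from camera to world coordinates); the wrist camera has in their place "T_tool_cam" (4x4, takes a point from camera to tool coordinates, whose origin is the TCP and whose axes are the flange's). Camera axes: x right, y up, looking along -z (the intrinsics and any distortion apply to the point x, -y, -z); pixel columns grow to the right and rows downward; lengths in m; the calibration is good to about 2 mm. A picture is of the moment at which its call begins: read the wrist's pose just before it. camera_model takes no time and is no camera call.
- sign_off(): hands the job in, once; it reports no verdict.
The state is a dict: "clock": time; "qpos": joint angles; "qd": joint speeds; "effort": joint torques, N m; "position": TCP position; "ee_rot": TCP orientation; "contact_force": force on the tool from outside, world axes, zero at the start; "moment": the same for the moment, N m; "width": finger opening in m.
Only numpy, scipy, OpenCV 4.12 (cv2) and the standard library are available. Lean on these libraries where they do the work, as an engineer would, in place of code of your own. Each camera call takes 0.05 s, during which the arm holds its last target.

TASK

The control knob lying on the counter was taken off the gas hob for cleaning. Pick it up, turn it so that the flat in its hole matches the flat of the bare stem, push it fully home on the stem, then press it right in against the valve spring, as when sparking the burner. Finish while still holding it pressed in; do not press the other knob, and leave the saucepan, canister and spice jar where they are.

Things in the scene. Friction and masses are not known exactly. Their poses are not given: they have to be found in the camera images.
- knob: the loose brushed-steel hob knob, upright on the counter: round skirt 46 mm across, 9 mm high, and across it a straight grip bar 46 mm long, 20 mm wide with flat sides, from 9 to 32 mm above the underside: grip it across the 20 mm. 40 to 85 g. Origin: centre of the underside; z up; x along the bar to the pointer end (black line on top and down that end). Start yaw within 1.3 rad of the world's
- knob_pointer (a point): end of the black pointer line on top of the loose knob: 23 mm along its +x and 32 mm above its underside
- knob_ceiling (a point): closed end of the D-shaped hole in the loose knob's underside: on the axis, 16 mm above the underside. The hole is 13 mm across its round part; its flat is on the pointer (+x) side, 2.6 mm from the axis. With the knob home this point sits on the stem's top: underside 16 mm below stem_top, 8 mm above the glass. A loose fit, 0.5 mm and 0.12 rad either way; it does not click in
- stem_top (a point): top centre of the bare upright steel valve stem on the hob's front strip, 24 mm above the hob's glass (32 mm above the counter) when not pressed; 12 mm across, top edge bevelled 1.8 mm. x points from the axis towards the stem's flat, z up. The stem cannot turn
- stem_flat (a point): middle of the bare stem's one flat: 2 mm from the axis, 8 mm below the top; the flat runs over the upper 18 mm. It faces the hob's rear, towards the small white off-dot on the glass, the same way as the fitted knob's pointer
- stem (a joint): how far the bare stem is pushed in, m: 0 up, 0.006 the stop; the valve spring takes 4 N to start and 9 N at the stop, and pushes it back up when let go
- other_knob_top (a point): top centre of the identical knob fitted on the hob's other stem, 40 mm above the glass; its x is its pointer's direction. The two stems are 120 mm apart, side by side across the hob; which is bare varies
- other_knob (a joint): how far the fitted knob is pushed in, m: 0 up, 0.006 the stop, same spring; leave it alone
- hob: built-in two-burner gas hob, black glass 510 mm deep (its x) by 300 mm wide (its y), 8 mm high; origin: centre of its underside at counter level; x points to its rear. The stems stand at x = -0.215, y = +0.060 and -0.060 in its frame; a cast-iron pan support 36 mm high above the glass begins 85 mm behind them
- saucepan: steel saucepan, 160 mm across, 85 mm high, two loop handles at its sides, on the rear burner; origin: centre of its base; leave it alone
- canister: clear square food canister with hazelnuts and a white lid, 100 x 100 x 127 mm, on the counter to the left of the hob; origin: centre of its base; leave it alone
- spice_jar: small round glass spice jar with an aluminium lid, 45 mm across, 58 mm high, on the counter, on the robot's side of the loose knob; origin: centre of its base; leave it alone
There are look-alikes about, which are no part of the job. Leave any yellow look-alike of the knob alone.

How it is judged:
By the outcome, as a careful person would: the job done as asked, in the order asked, and still so for the second after the job is handed in, while the arm keeps its last pose, push and grip.
It also fails if it takes over 43 s, if anything falls off the work surface, if the arm or the gripper's body presses on something with over 40 N, if the wrist force passes 120 N, or if a joint passes its speed limit or range.

## Working session

There is one attempt and no reset: what is moved stays moved. The work goes in short steps, Python scripts to look and compute and a tool call to move; the robot and the scene stay as the last step left them, time stands still between calls to the robot, and variables do not carry over. Pictures are saved under pics/ and viewed, and the job is handed in when it is done.

Besides the shell and the picture viewer there is one more tool, called after ">>>" as a command line: name --argument value ..., lists and objects as JSON in quotes. drive_tool: Moves the arm, as the interface text tells. Its arguments: {"type":"object","properties":{"motion":{"type":"string"},"newtons":{"type":"number"}},"required":["motion"]}

```bash
mkdir -p pics; cat > h.py <<'E'
import numpy as np, cv2
from rig import *
from scipy.spatial.transform import Rotation as R
def pose(s):
    q=s['ee_rot']; T=np.eye(4); T[:3,:3]=R.from_quat([q[1],q[2],q[3],q[0]]).as_matrix(); T[:3,3]=s['position']; return T
def grab(name,fn):
    s=get_state(); im,d=get_image(name); cv2.imwrite('pics/'+fn+'.png',im[:,:,::-1]); 
    m=camera_model(name); T=m['cam_to_world'] if 'cam_to_world' in m else pose(s)@np.array(m['T_tool_cam'])
    np.savez('pics/'+fn+'.npz',im=im,d=d,K=m['camera_matrix'],D=m['D'],T=T); return im,d
def load(fn): return np.load('pics/'+fn+'.npz')
def ray(f,uv):
    p=cv2.undistortPoints(np.array(uv,float).reshape(-1,1,2),f['K'],f['D']).reshape(-1,2)
    r=np.c_[p[:,0],-p[:,1],-np.ones(len(p))]@f['T'][:3,:3].T
    return f['T'][:3,3],r
def onz(f,uv,z):
    o,r=ray(f,uv); return o+r*((z-o[2])/r[:,2])[:,None]
def proj(f,P):
    P=np.atleast_2d(P); c=(P-f['T'][:3,3])@f['T'][:3,:3]; c=c*[1,-1,-1]
    return cv2.projectPoints(c,np.zeros(3),np.zeros(3),f['K'],f['D'])[0].reshape(-1,2)
def crop(fn,out,x0,y0,x1,y1,k):
    im=cv2.imread('pics/'+fn+'.png')[y0:y1,x0:x1]; cv2.imwrite('pics/'+out+'.png',cv2.resize(im,None,fx=k,fy=k,interpolation=cv2.INTER_CUBIC))
E
python3 - <<'E'
from h import *
for n in ['scene','side','wrist']:
    grab(n,n+'0')
    f=load(n+'0'); print(n,f['T'].round(3).tolist(),f['K'][0,0],f['D'])
ims=[cv2.imread(f'pics/{n}0.png') for n in ['scene','side','wrist']]
s=get_state();print(s['clock'],s['width'],s['contact_force'])
E
```

```text
scene [[-0.806, -0.493, 0.327, 1.053], [0.592, -0.68, 0.433, 0.618], [0.009, 0.542, 0.84, 1.238], [0.0, 0.0, 0.0, 1.0]] 408.62345701841815 [0.00164348 0.         0.         0.         0.        ]
side [[0.866, 0.359, -0.347, 0.242], [-0.499, 0.646, -0.577, -0.589], [0.016, 0.673, 0.739, 0.843], [0.0, 0.0, 0.0, 1.0]] 370.6881081399906 [-0.01344457  0.          0.          0.          0.        ]
wrist [[1.0, -0.001, 0.002, 0.574], [0.0, 0.948, 0.317, 0.082], [-0.002, -0.317, 0.948, 0.372], [0.0, 0.0, 0.0, 1.0]] 325.05828159915876 [-0.0557914  0.         0.         0.         0.       ]
0.15 0.08520958300930408 [-0.92228017  0.01766695  0.51545074]
```

View pics/scene0.png

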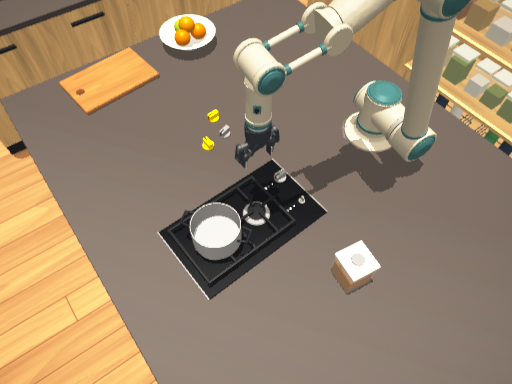

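View pics/side0.png

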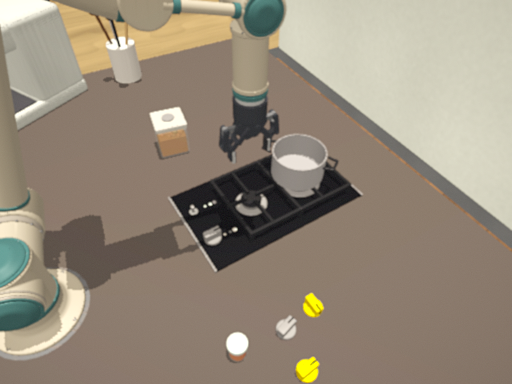

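View pics/wrist0.png

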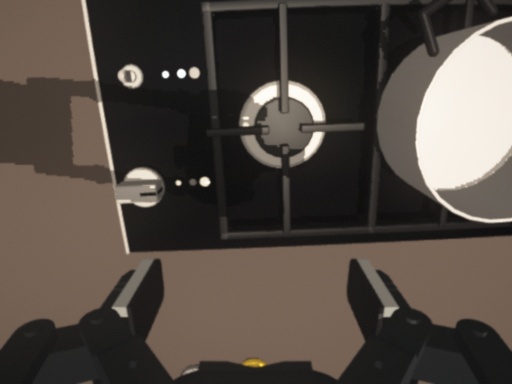

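Candidates for the loose knob: the steel knob at side (286,328) / scene (225,131). The others are a yellow look-alike at side (313,306), a second yellow one at side (307,370), the fitted steel knob on the hob at side (213,236), and the spice jar at side (237,346). I choose the steel one on the counter, and the bare stem is at side (194,210) / wrist (130,76). Close crops next.

```bash
python3 - <<'E'
from h import *
crop('side0','c1',215,280,345,384,6)
crop('wrist0','c2',80,40,230,230,3)
f=load('side0')
for n,uv,z in [('knob',(286,326),.02),('stem',(193.5,207),.032),('other',(213,233),.045),('jar',(237,341),.058)]: print(n,onz(f,[uv],z).round(4))
f=load('wrist0')
for n,uv,z in [('stem',(128,76),.032),('other',(140,190),.045),('dots',(166,74),.008),('dots',(194,73),.008),('odot',(178,183),.008),('corner',(128,253),.008),('edgetop',(86,0),.008)]: print(n,onz(f,[uv],z).round(4))
E
```

```text
knob [[ 0.4857 -0.3302  0.02  ]]
stem [[0.4419 0.0894 0.032 ]]
other [[ 0.4475 -0.03    0.045 ]]
jar [[ 0.3667 -0.3183  0.058 ]]
stem [[0.4463 0.095  0.032 ]]
other [[ 0.4508 -0.0201  0.045 ]]
dots [[0.4785 0.0974 0.008 ]]
dots [[0.5085 0.0981 0.008 ]]
odot [[ 0.4829 -0.0231  0.008 ]]
corner [[ 0.4118 -0.1155  0.008 ]]
edgetop [[0.4012 0.1708 0.008 ]]
```

View pics/c1.png

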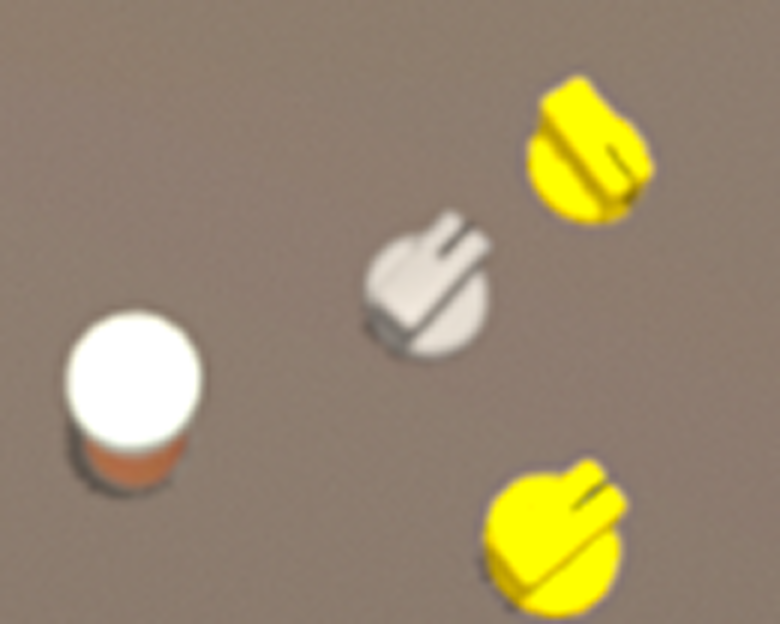

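View pics/c2.png

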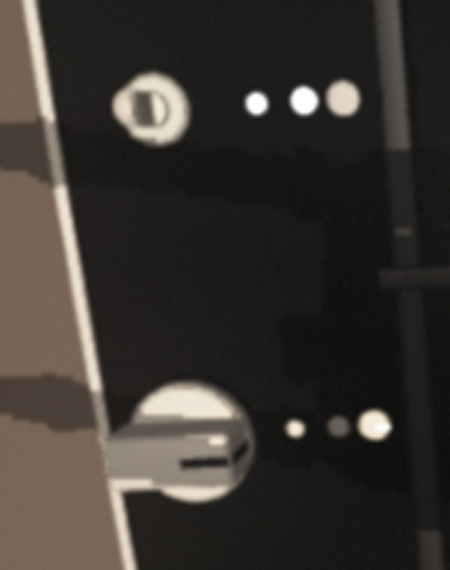

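The side crop shows the loose steel knob at crop (430,290), its pointer line towards the upper right, with yellow knobs at (590,160) and (555,540). The wrist crop shows the bare stem at (150,107), its flat towards the off-dot on the right, i.e. world +x. Next I move over the knob for a wrist look.

```bash
python3 - <<'E'
from h import *
f=load('side0')
g=lambda x,y:(215+x/6,280+y/6)
a=onz(f,[g(470,228),g(387,312),g(425,295)],[.032,.032,.009] and .032); print(a.round(4)); d=a[0]-a[1]; print(np.arctan2(d[1],d[0]),np.linalg.norm(d))
for z,p in [(.032,(595,150)),(.032,(560,530))]: print(onz(f,[g(*p)],.02).round(3))
s=get_state(); print(pose(s).round(4),s['qpos'])
print(np.array(camera_model('wrist')['T_tool_cam']).round(4))
E
```

```text
[[ 0.5069 -0.3265  0.032 ]
 [ 0.4621 -0.3383  0.032 ]
 [ 0.4779 -0.3398  0.032 ]]
0.2566906528110968 0.04626933966918143
[[ 0.572 -0.32   0.02 ]]
[[ 0.477 -0.431  0.02 ]]
[[ 0.000e+00  1.000e+00 -1.400e-03  5.746e-01]
 [ 1.000e+00 -0.000e+00  2.000e-04  1.000e-04]
 [ 2.000e-04 -1.400e-03 -1.000e+00  2.306e-01]
 [ 0.000e+00  0.000e+00  0.000e+00  1.000e+00]] [-1.20990927e-01  2.76450956e-01  1.50584450e+00  3.27339329e-05
  1.36071471e+00 -1.20989385e-01]
[[ 0.      0.9483  0.3173  0.0822]
 [ 1.      0.     -0.     -0.0012]
 [-0.      0.3173 -0.9483 -0.1418]
 [ 0.      0.      0.      1.    ]]
```

>>> drive_tool --motion "0 0 0 -0.055 -0.015 0.013 50;0 0 0 -0.055 -0.015 0.013 50;0 0 0 -0.055 -0.015 0.013 50;0 0 0 -0.055 -0.015 0.013 50;0 0 0 -0.055 -0.015 0.013 50;0 0 0 -0.055 -0.015 0.013 50;0 0 10 0 0 0 50;0 0 10 0 0 0 50;0 0 10 0 0 0 50;0 0 10 0 0 0 50;0 0 10 0 0 0 50;0 0 10 0 0 0 50"

```text
clock: 1.65
position: [0.4816, -0.3399, 0.1452]
ee_rot: [-0.003, 0.97, 0.242, -0.001]
contact_force: [-0.3, 1.0, -0.2]
width: 0.0427
```

>>> drive_tool --motion "0 0 10 0 0 0 50;0 0 5 0 0 0 50;0 0 0 0 0 0 50"

```text
clock: 2.02
position: [0.481, -0.3394, 0.1441]
ee_rot: [-0.004, 0.994, 0.109, -0.003]
contact_force: [0.5, 0.2, -0.3]
width: 0.0425
```

```bash
python3 - <<'E'
from h import *
s=get_state(); print(s['clock'],pose(s).round(4))
grab('wrist','w1'); crop('w1','w1c',106,42,406,342,2)
E
```

```text
2.025 [[ 0.976   0.2176 -0.0058  0.481 ]
 [ 0.2177 -0.976   0.0069 -0.3394]
 [-0.0042 -0.008  -1.      0.1441]
 [ 0.      0.      0.      1.    ]]
```

View pics/w1c.png

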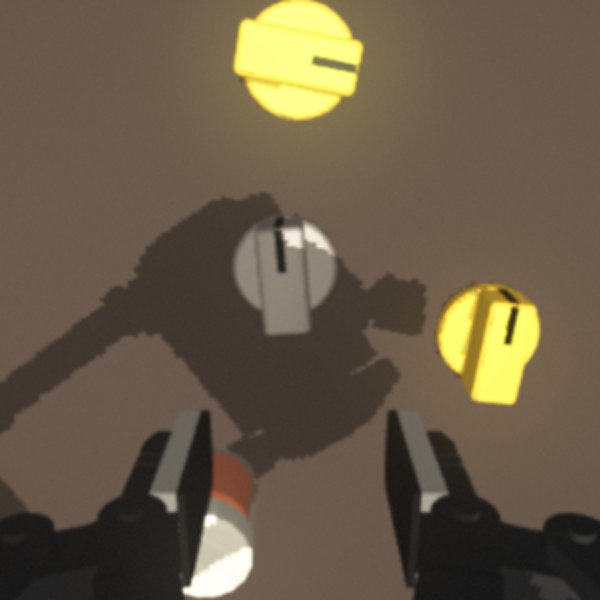

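```bash
python3 - <<'E'
from h import *
f=load('w1'); g=lambda x,y:(106+x/2,42+y/2)
a=onz(f,[g(256,230),g(303,228),g(309,331),g(265,334)],.032);c=a.mean(0)
d=a[0]+a[1]-a[2]-a[3]; print(a.round(4),c.round(4),'yaw',np.arctan2(d[1],d[0]),np.linalg.norm(d)/2,np.linalg.norm(a[0]-a[1]))
print('skirt',onz(f,[g(285,265)],.009).round(4))
d=f['d'];print(d[182,247], [d[int(g(x,y)[1]),int(g(x,y)[0])] for x,y in[(283,300),(320,280),(350,330)]])
s=get_state();T=pose(s)
print('tool-frame of centre',(np.linalg.inv(T)@[*c[:2],.032,1]).round(4), 'tool yaw',np.arctan2(T[1,0],T[0,0]))
E
```

```text
[[ 0.5044 -0.3155  0.032 ]
 [ 0.5093 -0.3335  0.032 ]
 [ 0.4674 -0.3455  0.032 ]
 [ 0.462  -0.3279  0.032 ]] [ 0.4858 -0.3306  0.032 ] yaw 0.2817579017422092 0.04388441382344023 0.018640622155444413
skirt [[ 0.4868 -0.3304  0.009 ]]
0.26547524 [np.float32(0.26773125), np.float32(0.28698003), np.float32(0.30502337)]
tool-frame of centre [ 0.007  -0.0067  0.1122  1.    ] tool yaw 0.21975161159599096
```

>>> drive_tool --motion "-0.5 0.2 -3.5 0.007 -0.0076 0 50;0 0 0 0 0 0.031 50;0 0 0 0 0 0.031 50;0 0 0 0 0 0.028 50;0 0 0 0 0 0 50"

```text
clock: 2.7
position: [0.487, -0.3309, 0.0525]
ee_rot: [0.001, 0.989, 0.145, 0.001]
contact_force: [0.7, 0.7, 0.3]
width: 0.0428
```

```bash
python3 - <<'E'
from h import *
s=get_state(); T=pose(s);print(s['clock'],T.round(4),'yaw',np.arctan2(T[1,0],T[0,0]))
grab('wrist','w2'); grab('side','s2');crop('s2','s2c',215,255,345,350,6)
E
```

```text
2.7 [[ 9.582e-01  2.861e-01  1.500e-03  4.870e-01]
 [ 2.861e-01 -9.582e-01 -2.300e-03 -3.309e-01]
 [ 8.000e-04  2.600e-03 -1.000e+00  5.250e-02]
 [ 0.000e+00  0.000e+00  0.000e+00  1.000e+00]] yaw 0.2901466114814058
```

View pics/w2.png

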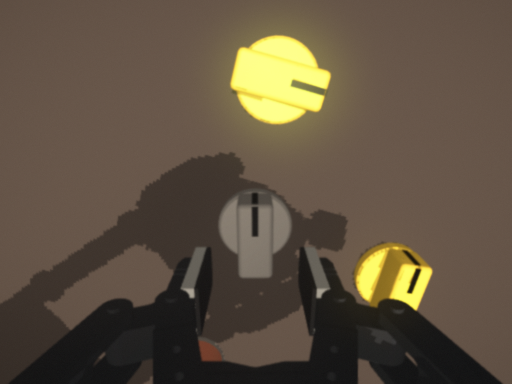

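View pics/s2c.png

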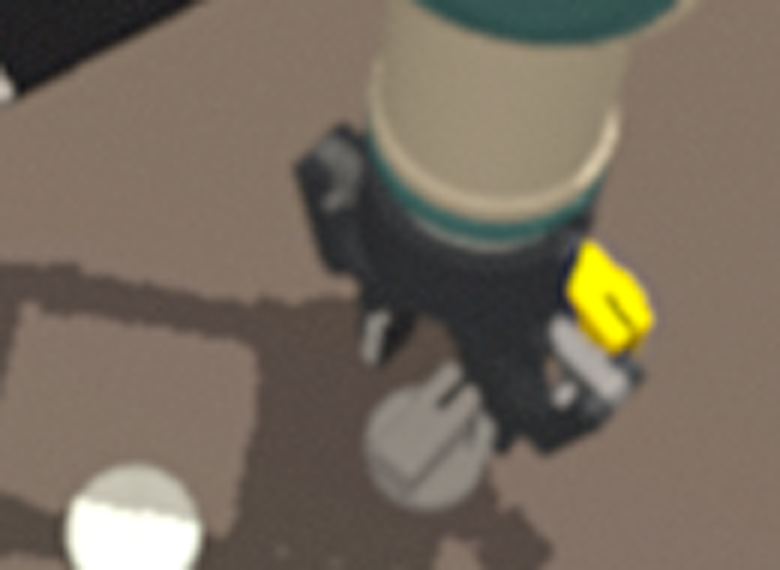

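The knob's bar lies at columns 239–272, midway between the pads (211, 299), and parallel to them. Next, down onto it.

```bash
python3 - <<'E'
from h import *
f=load('w2');s=get_state();T=pose(s)
a=onz(f,[(239,206),(272,206),(271,277),(240,277)],.032);print(a.round(4),a.mean(0))
print((np.c_[a,np.ones(4)]@np.linalg.inv(T).T).round(4))
E
```

```text
[[ 0.5044 -0.316   0.032 ]
 [ 0.5094 -0.3328  0.032 ]
 [ 0.4677 -0.3455  0.032 ]
 [ 0.4626 -0.3283  0.032 ]] [ 0.48605963 -0.33063661  0.032     ]
[[ 0.0196 -0.0114  0.023   1.    ]
 [ 0.0196  0.0061  0.0231  1.    ]
 [-0.024   0.0063  0.0229  1.    ]
 [-0.0239 -0.0115  0.0228  1.    ]]
```

>>> drive_tool --motion "0 0 0 0 0 0.02 50;0 0 0 0 0 0.02 50;0 0 0 0 0 0 50"

```text
clock: 3.18
position: [0.4925, -0.3356, 0.0196]
ee_rot: [0.007, 0.989, 0.145, 0.006]
contact_force: [-0.2, 0.1, 0.0]
width: 0.0426
```

```bash
cat >> h.py <<'E'
def st():
    s=get_state(); T=pose(s); v=T[:3,:3].T@[0,0,-1]
    print('t',s['clock'],'p',np.round(s['position'],4),'yaw %.4f'%np.arctan2(T[1,0],T[0,0]),'fix wx %.2f wy %.2f'%(np.degrees(-v[1]),np.degrees(v[0])),'F',np.round(s['contact_force'],1),'w %.4f'%s['width'])
    return s,T
def to(p,yaw=None):
    s,T=st(); print('shift tool',(T[:3,:3].T@(np.array(p)-s['position'])).round(4), 'wz', None if yaw is None else np.degrees(np.arctan2(T[1,0],T[0,0])-yaw).round(2))
E
python3 - <<'E'
from h import *
to([.486,-.3306,.0135],.285)
print(get_state()['qd'])
E
```

```text
t 3.175 p [ 0.4925 -0.3356  0.0196] yaw 0.2912 fix wx 0.93 wy -0.54 F [-0.2  0.1  0. ] w 0.0426
shift tool [-0.0048 -0.0068  0.0059] wz 0.35
[ 1.81648407e-03 -3.27803955e-02 -3.54618128e-02 -4.46734036e-05
  5.24467303e-03 -1.77323224e-03]
```

>>> drive_tool --motion "0.9 -0.5 0.3 -0.0048 -0.0068 0.001 50;0 0 0 0 0 0 50"

```text
clock: 3.42
position: [0.4869, -0.3314, 0.0212]
ee_rot: [0.001, 0.99, 0.142, 0.002]
contact_force: [-0.0, 0.6, -0.1]
width: 0.0427
```

```bash
python3 - <<'E'
from h import *
to([.486,-.3306,.0135],.285)
grab('wrist','w3')
E
```

```text
t 3.425 p [ 0.4869 -0.3314  0.0212] yaw 0.2859 fix wx 0.19 wy -0.15 F [-0.   0.6 -0.1] w 0.0427
shift tool [-0.0007 -0.001   0.0077] wz 0.05
```

View pics/w3.png

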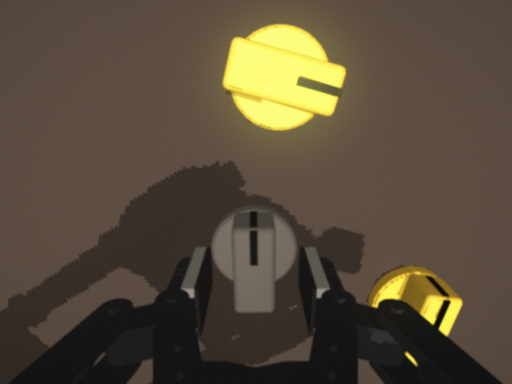

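The bar (cols 233–275) is centred between the pads (212, 299). I'll lower the last 7 mm and close.

>>> drive_tool --motion "0.2 -0.1 0 -0.0007 -0.001 0.0075 50;0 0 0 0 0 0 50"

```text
clock: 3.72
position: [0.4868, -0.3314, 0.0143]
ee_rot: [0.001, 0.99, 0.142, 0.001]
contact_force: [0.5, -0.2, -0.2]
width: 0.0428
```

```bash
python3 - <<'E'
from h import *
to([.486,-.3306,.0135],.285)
E
```

```text
t 3.725 p [ 0.4868 -0.3314  0.0143] yaw 0.2859 fix wx 0.13 wy -0.14 F [ 0.5 -0.2 -0.2] w 0.0428
shift tool [-0.0006 -0.001   0.0008] wz 0.05
```

>>> drive_tool --motion "0 0 0 0 0 0 0;0 0 0 0 0 0 0;0 0 0 0 0 0 0;0 0 0 0 0 0 0;0 0 0 0 0 0 0" --newtons 60

```text
clock: 4.35
position: [0.4871, -0.3316, 0.0144]
ee_rot: [0.001, 0.99, 0.143, 0.001]
contact_force: [-0.9, -0.6, 0.4]
width: 0.0185
```

```bash
python3 - <<'E'
from h import *
st()
grab('wrist','w4')
E
```

```text
t 4.35 p [ 0.4871 -0.3316  0.0144] yaw 0.2860 fix wx 0.14 wy -0.15 F [-0.9 -0.6  0.4] w 0.0185
```

View pics/w4.png

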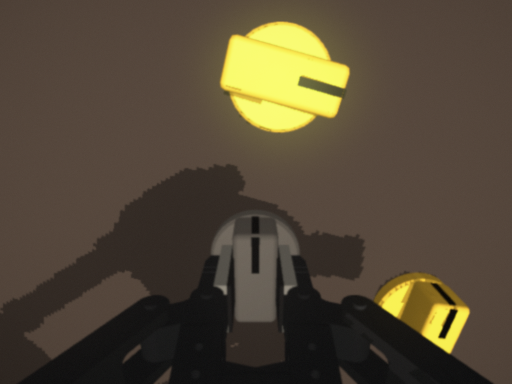

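>>> drive_tool --motion "0 0 0 0 0 -0.03 0;0 0 4.8 0 0 -0.055 0;0 0 4.8 0 0 -0.055 0;0 0 4.8 0 0 0 0;0 0 0 -0.0035 -0.053 0 0;0 0 0 -0.0035 -0.053 0 0;0 0 0 -0.0035 -0.053 0 0;0 0 0 -0.0035 -0.053 0 0;0 0 0 -0.0035 -0.053 0 0;0 0 0 -0.0035 -0.053 0 0;0 0 0 -0.0035 -0.045 0 0;0 0 0 0 0 0 0"

```text
clock: 5.9
position: [0.4511, 0.0409, 0.156]
ee_rot: [-0.0, 1.0, 0.011, 0.002]
contact_force: [0.3, 0.1, -1.2]
width: 0.0185
```

```bash
python3 - <<'E'
from h import *
to([.444,.092,.145],.035)
grab('wrist','w5')
f=load('side0'); print(onz(f,[(170,120)],.127))
E
```

```text
t 5.9 p [0.4511 0.0409 0.156 ] yaw 0.0227 fix wx -0.02 wy -0.17 F [ 0.3  0.1 -1.2] w 0.0185
shift tool [-0.006  -0.0513  0.011 ] wz -0.71
[[0.49861121 0.38116454 0.127     ]]
```

View pics/w5.png

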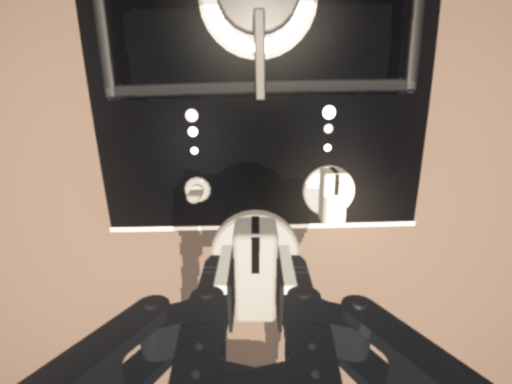

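```bash
python3 - <<'E'
from h import *
crop('w5','w5c',165,90,295,235,4)
E
```

```text
(no output)
```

View pics/w5c.png

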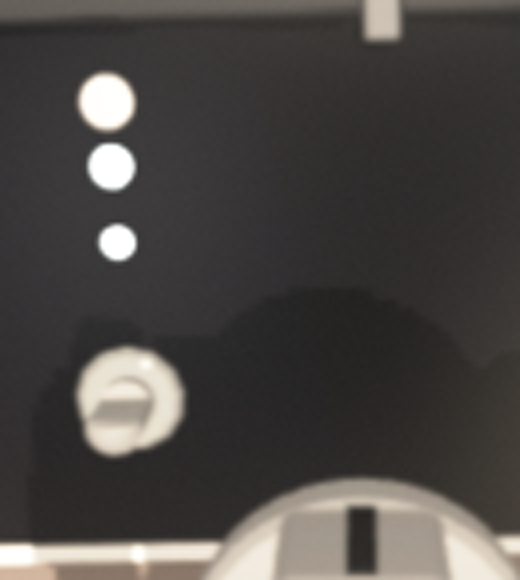

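```bash
python3 - <<'E'
from h import *
f=load('w5');g=lambda x,y:(165+x/4,90+y/4)
s=onz(f,[g(114.5,428)],.030);print('stem',s)
d=onz(f,[g(106,101),g(111,167),g(117.5,243)],.008);print(d.round(4))
e=onz(f,[(112,229.5),(415,224)],.008);v=e[1]-e[0];print(e.round(4),'edge yaw',np.arctan2(v[0],-v[1]))
for q in d: print('stem->dot yaw',np.arctan2(q[1]-s[0,1],q[0]-s[0,0]))
v=d[0]-d[2];print('dotline',np.arctan2(v[1],v[0]))
# hob frame prediction of stem from edge: 40mm behind front edge
# sharp front line fit
im=f['im'];g2=cv2.cvtColor(im,cv2.COLOR_RGB2GRAY)
pts=[]
for c in list(range(125,205))+list(range(300,405)):
    col=g2[210:245,c].astype(float); b=col-np.median(col[:8]); 
    r=np.argmax(np.diff(col)); pts.append((c,210+r+.5))
pts=np.array(pts);l=cv2.fitLine(pts.astype(np.float32),cv2.DIST_HUBER,0,.01,.01).ravel();print(l)
y=lambda c:l[3]+(c-l[2])*l[1]/l[0]
e=onz(f,[(125,y(125)),(400,y(400))],.008);v=e[1]-e[0];print('edge2',e.round(4),np.arctan2(v[0],-v[1]))
crop('w5','w5k',195,200,315,335,5)
E
```

```text
stem [[0.44053495 0.09470462 0.03      ]]
[[0.5084 0.0982 0.008 ]
 [0.4941 0.0976 0.008 ]
 [0.4771 0.0967 0.008 ]]
[[ 0.3975  0.1812  0.008 ]
 [ 0.4101 -0.1165  0.008 ]] edge yaw 0.04238716459736316
stem->dot yaw 0.05176904918324708
stem->dot yaw 0.053913261329041985
stem->dot yaw 0.05457553889322675
dotline 0.04848686822045761
[ 9.9978441e-01 -2.0763483e-02  2.5988721e+02  2.2376663e+02]
edge2 [[ 0.401   0.1678  0.008 ]
 [ 0.4131 -0.1009  0.008 ]] 0.045217486128405614
```

View pics/w5k.png

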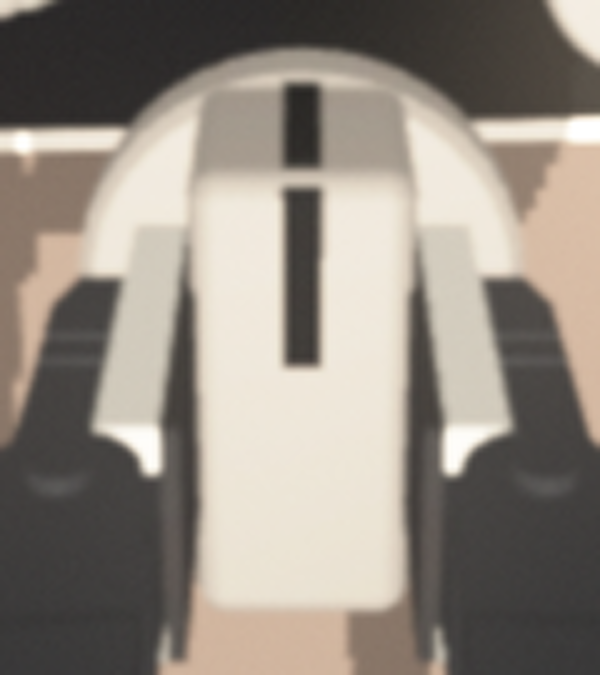

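```bash
python3 - <<'E'
from h import *
f=dict(load('w5'));f['T']=np.array(camera_model('wrist')['T_tool_cam']); # tool frame
g=lambda x,y:(195+x/5,200+y/5)
zt=.0144
for zz,pts in [(.032,[(192,172),(413,172),(406,608),(198,608)]),(.032,[(302,187),(302,366)]),(.009,[(303,72)]),(.0,[(303,47)]),(.005,[(80,270),(525,270)])]:
    print(zz,onz(f,[g(*p) for p in pts],zt-zz).round(4).tolist())
print('stem px in tool frame', (np.linalg.inv(pose(get_state()))@[.4405,.0947,.032,1]).round(4))
E
```

```text
0.032 [[0.0221, -0.0096, -0.0176], [0.0221, 0.009, -0.0176], [-0.0228, 0.0094, -0.0176], [-0.0228, -0.0101, -0.0176]]
0.032 [[0.0207, -0.0004, -0.0176], [0.0033, -0.0004, -0.0176]]
0.009 [[0.022, -0.0002, 0.0054]]
0.0 [[0.0211, -0.0002, 0.0144]]
0.005 [[-0.0019, -0.0235, 0.0094], [-0.0019, 0.023, 0.0094]]
stem px in tool frame [-0.0103 -0.0555  0.124   1.    ]
```

```bash
python3 - <<'E'
from h import *
to([.4413,.0941,.135],.046)
E
```

```text
t 5.95 p [0.4516 0.0395 0.1561] yaw 0.0214 fix wx 0.04 wy -0.20 F [ 0.5  0.1 -1.4] w 0.0185
shift tool [-0.0092 -0.0548  0.021 ] wz -1.41
```

>>> drive_tool --motion "0 -0.2 -1.4 -0.009 -0.05 0.01 0;0 0 0 0 -0.005 0.011 0;0 0 0 0 0 0 0"

```text
clock: 6.32
position: [0.4432, 0.092, 0.1345]
ee_rot: [0.002, 1.0, 0.022, 0.001]
contact_force: [0.1, -0.1, -0.0]
width: 0.0187
```

```bash
python3 - <<'E'
from h import *
to([.4413,.0941,.135],.046)
grab('wrist','w6');crop('w6','w6c',190,90,330,230,4)
E
```

```text
t 6.325 p [0.4432 0.092  0.1345] yaw 0.0430 fix wx 0.19 wy -0.12 F [ 0.1 -0.1 -0. ] w 0.0187
shift tool [-0.0018 -0.0022 -0.0005] wz -0.17
```

View pics/w6c.png

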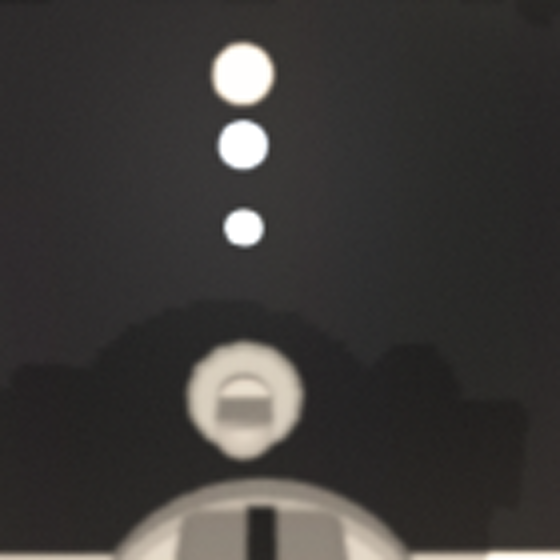

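```bash
python3 - <<'E'
from h import *
f=load('w6');g=lambda x,y:(190+x/4,90+y/4)
print('flat edge',onz(f,[g(243.5,427)],.032), 'bottom',onz(f,[g(243.5,459)],.0302))
print('L/R',onz(f,[g(213,425),g(274,425)],.0302))
print('dots',onz(f,[g(243,75),g(243,145),g(244,228)],.008))
s,T=st()
for p in [(.4413-.0006,.0944)]:
  P=np.array([[p[0]+.002,p[1],.032],[p[0]-.006,p[1],.0302]]);print(((proj(f,P)-[190,90])*4).round(1))
# knob centre, in this frame, same cam
im=f['im'];x=190;crop('w6','w6k',195,200,315,335,5)
E
```

```text
flat edge [[0.44165484 0.0953956  0.032     ]] bottom [[0.43426774 0.09512298 0.0302    ]]
L/R [[0.44121885 0.10148608 0.0302    ]
 [0.44173038 0.08932279 0.0302    ]]
dots [[0.50796185 0.09831495 0.008     ]
 [0.49409699 0.09776982 0.008     ]
 [0.47712156 0.09689634 0.008     ]]
t 6.375 p [0.4434 0.0918 0.1349] yaw 0.0424 fix wx 0.17 wy -0.15 F [ 0.1  0.4 -0.7] w 0.0186
[[248.7 422.2]
 [247.2 457.1]]
```

View pics/w6k.png

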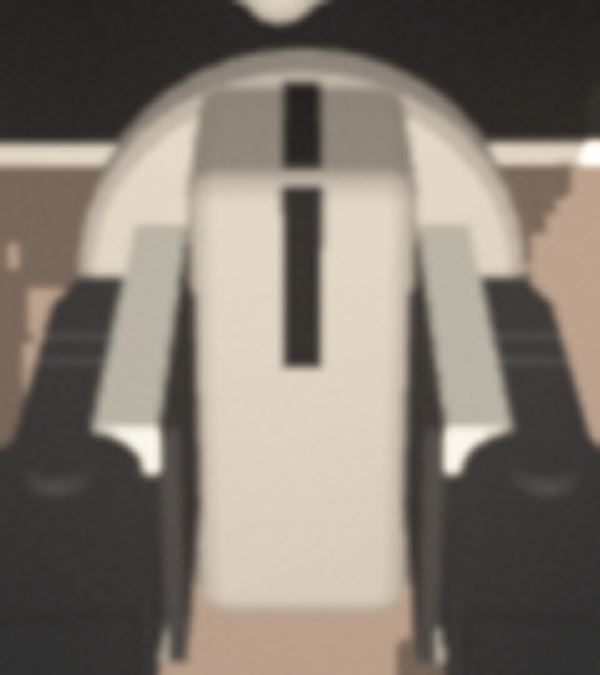

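>>> drive_tool --motion "0.2 -0.15 -0.2 -0.0024 -0.003 0 0;0 0 0 0 0 0.03 0;0 0 0 0 0 0.03 0;0 0 0 0 0 0.015 0;0 0 0 0 0 0 0"

```text
clock: 7.0
position: [0.4447, 0.0904, 0.0603]
ee_rot: [0.0, 1.0, 0.019, 0.003]
contact_force: [-0.1, -0.1, -0.4]
width: 0.0184
```

```bash
python3 - <<'E'
from h import *
to([.4408,.0948,.050],.046)
grab('wrist','w7')
grab('side','s7');crop('s7','s7c',150,160,270,260,6)
E
```

```text
t 7.0 p [0.4447 0.0904 0.0603] yaw 0.0389 fix wx 0.01 wy -0.35 F [-0.1 -0.1 -0.4] w 0.0184
shift tool [-0.0038 -0.0046  0.0103] wz -0.41
```

View pics/s7c.png

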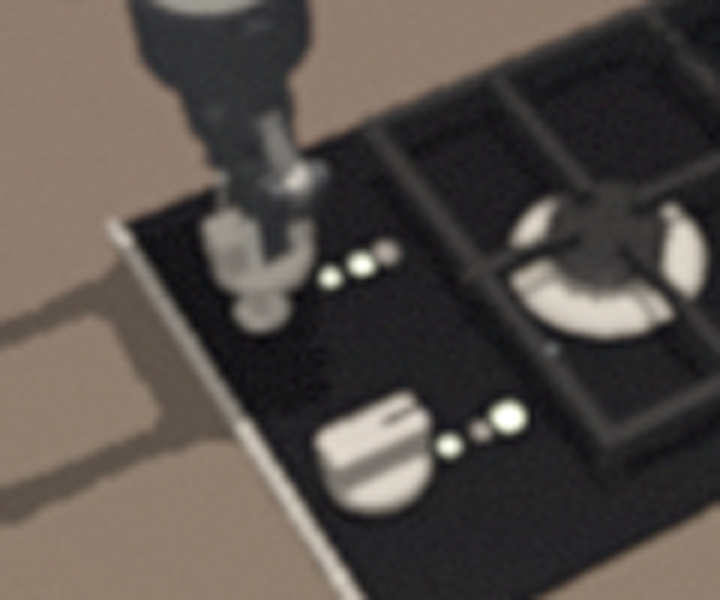

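View pics/w7.png

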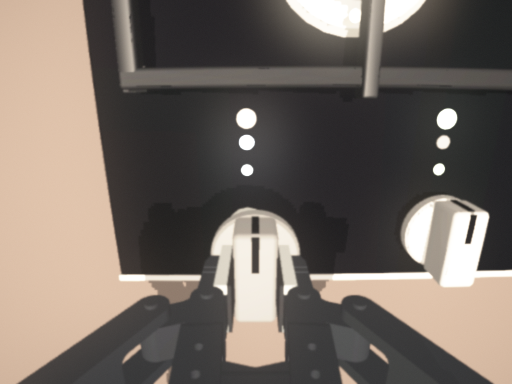

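The knob (254,250) hovers over the stem with its pointer in line with the dots. The state shows the TCP has drifted about 4 mm in x and y, so I correct that before lowering.

>>> drive_tool --motion "0 -0.35 -0.4 -0.0038 -0.0046 0.005 0;0 0 0 0 0 0 0"

```text
clock: 7.35
position: [0.4428, 0.0952, 0.0576]
ee_rot: [-0.0, 1.0, 0.023, 0.003]
contact_force: [-1.0, 0.2, 0.1]
width: 0.0185
```

```bash
python3 - <<'E'
from h import *
to([.4408,.0948,.050],.046)
grab('wrist','w8')
f=load('w8'); im=f['im'];crop('w8','w8c',190,90,330,250,4)
E
```

```text
t 7.35 p [0.4428 0.0952 0.0576] yaw 0.0460 fix wx 0.01 wy -0.32 F [-1.   0.2  0.1] w 0.0185
shift tool [-0.002   0.0003  0.0075] wz -0.0
```

View pics/w8c.png

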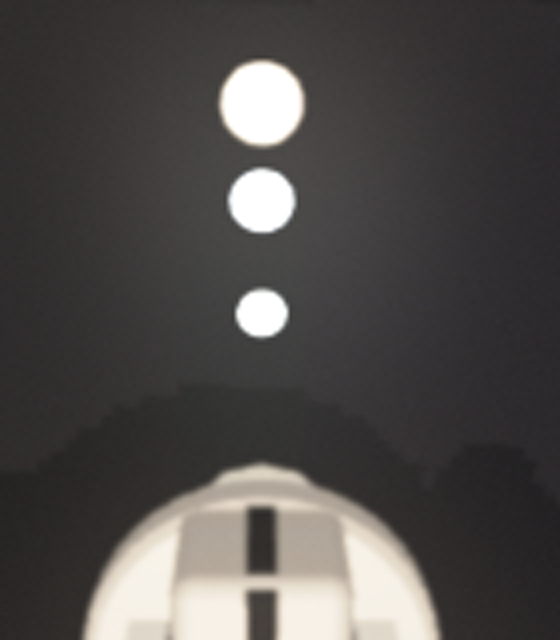

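>>> drive_tool --motion "0 -0.3 0 -0.0022 0.0002 0.005 0;0 0 0 0 0 0 0"

```text
clock: 7.65
position: [0.4413, 0.095, 0.0529]
ee_rot: [0.0, 1.0, 0.023, 0.001]
contact_force: [0.2, 0.2, -0.6]
width: 0.0185
```

```bash
python3 - <<'E'
from h import *
to([.4408,.0950,.050],.046)
grab('wrist','w9')
f=load('w9');crop('w9','w9c',190,90,330,250,4)
E
```

```text
t 7.65 p [0.4413 0.095  0.0529] yaw 0.0465 fix wx 0.01 wy -0.12 F [ 0.2  0.2 -0.6] w 0.0185
shift tool [-0.0005 -0.0001  0.0029] wz 0.03
```

View pics/w9c.png

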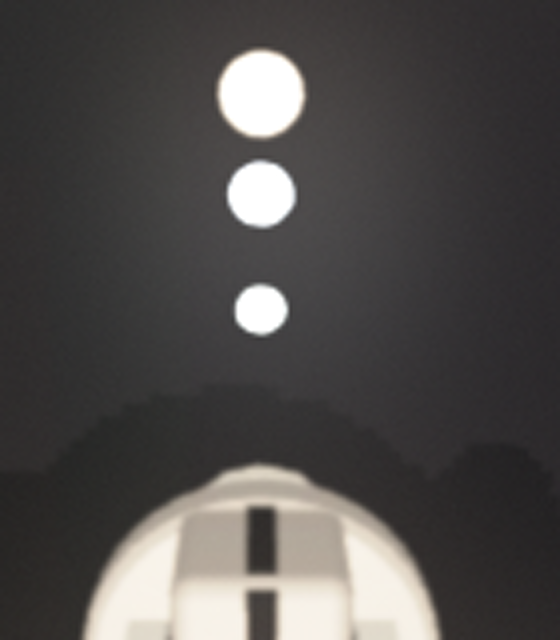

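```bash
python3 - <<'E'
from h import *
f=load('w9');g=lambda x,y:(190+x/4,90+y/4)
d=onz(f,[g(261,94),g(261,194),g(261,310)],.008);print(d.round(4))
E
```

```text
[[0.5083 0.0985 0.008 ]
 [0.4943 0.0978 0.008 ]
 [0.4773 0.097  0.008 ]]
```

>>> drive_tool --motion "0 -0.1 0 -0.0005 -0.0001 0.005 0;0 0 0 0 0 0 0"

```text
clock: 7.95
position: [0.4412, 0.0951, 0.0478]
ee_rot: [0.0, 1.0, 0.023, 0.0]
contact_force: [-0.4, -0.0, -1.0]
width: 0.0182
```

```bash
python3 - <<'E'
from h import *
to([.4408,.0950,.046],.046)
E
```

```text
t 7.95 p [0.4412 0.0951 0.0478] yaw 0.0465 fix wx 0.01 wy -0.06 F [-0.4 -0.  -1. ] w 0.0182
shift tool [-0.0004  0.      0.0018] wz 0.03
```

>>> drive_tool --motion "0 0 0 -0.0004 0 0.002 0;0 0 0 0 0 0.002 0;0 0 0 0 0 0 0"

```text
clock: 8.32
position: [0.4415, 0.0951, 0.0437]
ee_rot: [0.0, 1.0, 0.023, 0.001]
contact_force: [-0.2, 0.4, -1.0]
width: 0.0187
```

```bash
python3 - <<'E'
from h import *
to([.4408,.0950,.044],.046)
E
```

```text
t 8.325 p [0.4415 0.0951 0.0437] yaw 0.0464 fix wx 0.01 wy -0.14 F [-0.2  0.4 -1. ] w 0.0187
shift tool [-0.0007  0.     -0.0003] wz 0.02
```

>>> drive_tool --motion "0 -0.1 0 -0.0007 0 0.003 0;0 0 0 0 0 0.003 0;0 0 0 0 0 0 0"

```text
clock: 8.7
position: [0.4415, 0.0951, 0.0374]
ee_rot: [0.0, 1.0, 0.023, 0.001]
contact_force: [0.5, 0.4, -1.4]
width: 0.0184
```

```bash
python3 - <<'E'
from h import *
to([.4408,.0950,.0304],.046)
E
```

```text
t 8.7 p [0.4415 0.0951 0.0374] yaw 0.0464 fix wx 0.01 wy -0.11 F [ 0.5  0.4 -1.4] w 0.0184
shift tool [-0.0008  0.      0.007 ] wz 0.02
```

>>> drive_tool --motion "0 -0.1 0 -0.0004 0 0.003 0;0 0 0 0 0 0.003 0;0 0 0 0 0 0 0"

```text
clock: 9.07
position: [0.4415, 0.095, 0.031]
ee_rot: [0.0, 1.0, 0.023, 0.0]
contact_force: [1.1, 0.2, -0.5]
width: 0.0182
```

```bash
python3 - <<'E'
from h import *
to([.4408,.0950,.0304],.046)
grab('wrist','w10');grab('side','s10');crop('s10','s10c',150,160,270,260,6)
E
```

```text
t 9.075 p [0.4415 0.095  0.031 ] yaw 0.0463 fix wx 0.01 wy -0.05 F [ 1.1  0.2 -0.5] w 0.0182
shift tool [-0.0007 -0.      0.0006] wz 0.02
```

View pics/s10c.png

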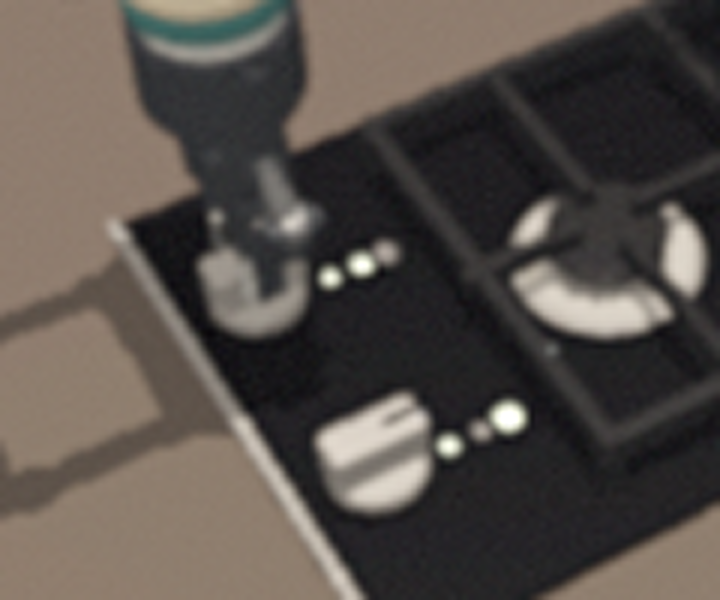

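View pics/w10.png

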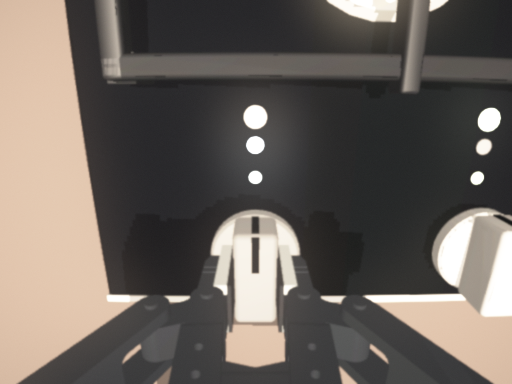

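The knob is around the stem: no stem is visible below it in the side view at (255,300), its place in the hand is unchanged, and its pointer is in line with the dots. Now I press against the spring.

>>> drive_tool --motion "0 0 0 -0.0003 0 0.002 0;0 0 0 0 0 0.002 0;0 0 0 0 0 0.002 0" --newtons 90

```text
clock: 9.55
position: [0.4416, 0.095, 0.026]
ee_rot: [0.0, 1.0, 0.023, 0.001]
contact_force: [0.2, 0.2, 7.7]
width: 0.0176
```

```bash
python3 - <<'E'
from h import *
to([.4408,.0950,.0244],.046)
E
```

```text
t 9.55 p [0.4416 0.095  0.026 ] yaw 0.0465 fix wx 0.02 wy -0.11 F [0.2 0.2 7.7] w 0.0176
shift tool [-0.0008  0.      0.0016] wz 0.03
```

>>> drive_tool --motion "0 0 0 0 0 0.002 0;0 0 0 0 0 0.002 0"

```text
clock: 9.8
position: [0.4417, 0.0951, 0.0239]
ee_rot: [0.0, 1.0, 0.023, 0.001]
contact_force: [-4.9, -0.5, 26.8]
width: 0.0181
```

>>> drive_tool --motion "0 0 0 0 0 0.002 0;0 0 0 0 0 0.002 0"

```text
clock: 10.05
position: [0.4417, 0.0951, 0.0239]
ee_rot: [0.0, 1.0, 0.024, 0.002]
contact_force: [-4.7, -0.5, 24.0]
width: 0.0179
```

```bash
python3 - <<'E'
from h import *
st()
grab('wrist','w11');grab('side','s11');st()
a=cv2.imread('pics/s11.png')[160:270,150:290];b=cv2.imread('pics/w11.png')[90:335,120:512]
a=cv2.resize(a,None,fx=3,fy=3);b=cv2.resize(b,(528,330));c=cv2.hconcat([a,b]);cv2.imwrite('pics/x11.png',cv2.resize(c,(800,int(330*800/c.shape[1]))))
crop('w11','w11k',195,200,315,335,4)
E
```

```text
t 10.05 p [0.4417 0.0951 0.0239] yaw 0.0470 fix wx 0.03 wy -0.22 F [-4.7 -0.5 24. ] w 0.0179
t 10.15 p [0.4417 0.0951 0.0239] yaw 0.0471 fix wx 0.03 wy -0.22 F [-4.6 -0.9 23.4] w 0.0178
```

View pics/x11.png

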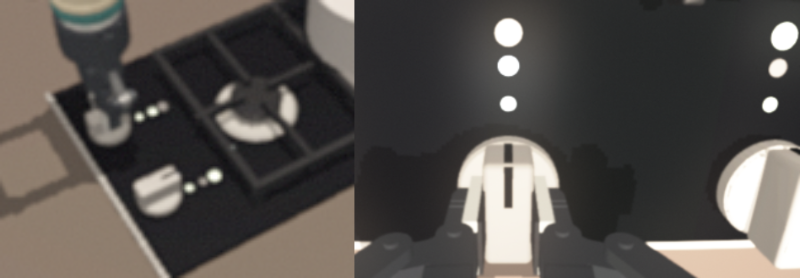

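View pics/w11k.png

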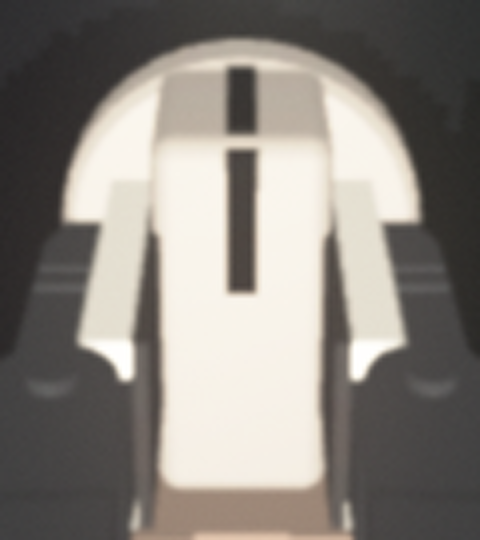

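The knob has not slipped in the hand: its front rim and rear edge are in the same pixels as at the grasp. The push holds at 23 N at the stop, so I hand in.

```bash
python3 -c "
from h import *
print(sign_off()); st()"
```

```text
the job is handed in; nothing more can be done
None
the job is handed in; nothing more can be done
```

The steel knob is on the bare stem and was held pressed in to the stop when I handed the job in, at about 10.2 s.

I gripped it across the bar, turned it about 0.24 rad to match the off-dot line and stem flat, and lowered it onto the stem, which it met with no measurable force. I then pressed it in until the downward motion stopped.

**Last checks:**
- **Press depth:** the tool tip stopped at z = 0.0239 m, against 0.0244 m expected at the stop. The push was 23–27 N, well above the spring's 9 N.
- **Alignment:** the knob's yaw was 0.047 rad, against about 0.046 rad measured for the hob. The knob had not slipped in the grip.
- **Other objects:** the other knob was not pressed. The last side and wrist pictures show it undisturbed, with nothing else visibly moved. I did not check the spice jar or canister separately.
- **Small disagreement:** about 5 N of sideways force and a position error of about 1 mm along the bar remained, from arm drift while lowering.

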